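# Clear the tipped gear shaft from the turntable

## Task

One of the gear shafts on the free-spinning turntable has tipped over: lift it off and lay it down, not drop it, in the one empty place of the V rest, with its gear at the same end as on the two shafts already there. Leave the other shafts standing on the turntable, do not let it spin fast and leave it at rest, and do not disturb the shafts in the rest or the other things on the bench.

Things in the scene. Friction and masses are not known exactly. Their poses are not given: they have to be found in the camera images.
- tipped: Tipped-over gear shaft lying on the turntable: bare steel, 90 mm long, shaft 14 mm in diameter with a 12-tooth gear, 34 mm across and 10 mm thick, at one end. Origin on its axis at mid length; its z runs from gear to plain end. It lies with the plain end 7 degrees lower, origin 12 mm above the turntable's top. 0.16 kg, balance point 14 mm from the origin towards the gear.
- tipped_gear (a point): Middle of the tipped shaft's gear, on the axis, 40 mm from its origin.
- standing0: Standing on the turntable on its gear face, plain end up, 90 mm tall: a bare steel gear shaft like the tipped one (same size, same origin and axes).
- standing1: Standing on the turntable on its gear face, plain end up, 90 mm tall: a bare steel gear shaft like the tipped one (same size, same origin and axes).
- standing2: Standing on the turntable on its gear face, plain end up, 90 mm tall: a bare steel gear shaft like the tipped one (same size, same origin and axes).
- stored0: Already lying level in a place of the rest: a bare steel gear shaft like the tipped one (same size, same origin and axes).
- stored1: Already lying level in a place of the rest: a bare steel gear shaft like the tipped one (same size, same origin and axes).
- turntable: Foot of a round bench turntable, origin at the centre of its underside on the bench, z up along the spin axis. The platter is an aluminium disc with a thin rubber top, 250 mm across, its flat rimless top 40 mm above the bench. The gear shafts are loose on it, about 75 mm from the axis, roughly 100 mm apart.
- platter (a joint): Turn of the platter about its upright axis in rad, counterclockwise from above; it has no brake and spins almost freely at a touch.
- rest: Grey steel rest fixed to the bench, origin under its centre: base 85 x 190 x 10 mm, two plates 5 mm thick at x = -26 and +26 mm (47 mm clear between), solid to 28 mm high, then posts with V saddles (90 degree, mouth 28 mm wide, arm tops 59 mm high), three per plate, 70 mm apart along y. Shafts lie along its x axis, gear outside the plates on the -x side, plain end to +x.
- rest_place0 (a point): Place 0 of the rest (y = -70 mm in the rest's frame): the point midway between its two Vs, 55 mm above the bench, where a seated shaft has its origin. Two of the three places are taken at the start, one is empty.
- rest_place1 (a point): Place 1 of the rest (y = 0 mm in the rest's frame): the point midway between its two Vs, 55 mm above the bench, where a seated shaft has its origin. Two of the three places are taken at the start, one is empty.
- rest_place2 (a point): Place 2 of the rest (y = 70 mm in the rest's frame): the point midway between its two Vs, 55 mm above the bench, where a seated shaft has its origin. Two of the three places are taken at the start, one is empty.
- screwdriver: Bystander: screwdriver lying on the bench beyond the work, about 200 mm long.
- bearing: Bystander: ball-bearing ring lying flat, 52 mm across, 15 mm high, on the bench on the robot's side. Origin under its centre.
- oil_can: Bystander: closed round can, 52 mm across, 130 mm tall, to the left of the work. Origin under its centre.
Mind the look-alikes: they are no part of the job. What is shaped like the tipped but orange is not meant. What is shaped like the standing2 but pink is not meant.

How it is judged:
By the outcome, as a careful person would: the job done as asked, in the order asked, and still so for the second after the job is handed in, with the robot touching nothing.
It also fails if it takes over 45 s, if anything falls off the work surface, if the arm or the gripper's body presses on something with over 40 N, if the wrist force passes 120 N, or if a joint passes its speed limit or range.

## Robot

A 6-joint arm with a two-finger parallel gripper is mounted at the origin on the work surface. World frame = base frame: x ahead of the robot, y to its left, z up, the work surface at z = 0. Lengths are in m, angles in rad, forces in N, time in s.
With the tool pointing down it reaches from about 0.375 to 0.975 m from the base axis. Payload 3.8 kg.
Tool frame: the origin (TCP) lies midway between the tips of the shut fingers; the grasp point (between the pads) lies 19 mm behind it; z points along the fingers, y is the line along which they close (so a half turn about z gives the same grasp; the last joint's range is limited). The gripper opens to 88 mm and grips with 3 to 60 N. Pads are 18 mm wide; open, the fingers measure 123 mm over their backs; the gripper's body (75 mm by 187 mm) begins 45 mm behind the grasp point.
Start: joints at [1.229, 0.264, 1.604, -0, 1.274, -0.037], TCP at [0.203, 0.644, 0.239] pointing down, gripper open.
Joint ranges: [-2.63, 2.63], [-0.94, 2.18], [0.31, 2.57], [-1.31, 4.45], [0, 2.66], [-2.55, 2.55]. Speed limits (rad/s): [2.57, 2.57, 3.14, 3.14, 3.14, 3.14].

## Interface

Orientations are given as a rotation vector (axis times angle).
In Python, from cell import manip, inverse_kinematics, cams, order gives the robot as it stands. Calls block until the motion is done:
- manip.move_pose(position, orientation): joint-space move of the TCP to a pose.
- manip.move_linear(position, rate=0.15, rot=None): straight line of the TCP; rot=None keeps the orientation; rate is the mean speed in m/s.
- manip.set_joints(angles): joint-space move.
- manip.set_gripper(opening, force=None): finger opening in m; force is the grip in N (None keeps the last); returns when the fingers have stopped.
- manip.dwell(seconds).
- inverse_kinematics(position, orientation): joint angles nearest the present ones, or None.
- manip.state(): the state.
- cams.capture(name): name is "scene" or "side" or "wrist"; returns a dict with "image" (420x560x3 uint8, blue, green, red), "z_map" (420x560 float32, m along the optical axis (not along the pixel's ray), 0 where there is no reading), "intrinsics" (3x3 intrinsics, pixels), "position" and "orientation" of the camera in the world; the wrist camera has in their place "T_tool_cam" (4x4, takes a point from camera to tool coordinates, whose origin is the TCP and whose axes are the flange's). Camera axes: x right, y down, z forward; pixel columns grow to the right and rows downward; lengths in m; the calibration is good to about 2 mm. The wrist camera is an equidistant fisheye: a pixel r from the principal point sees the ray r / f radians off the axis. A picture is of the moment at which its call begins: read the wrist's pose just before it.
A pose or a line that the arm cannot do raises manip.IKError and nothing moves.
- order.close_job(): hands the job in; it is judged then, once.
The state is a dict: "clock": time; "joint_pos": joint angles; "joint_velocities": joint speeds; "tau": joint torques, N m; "tool_pos": TCP position; "tcp_rot": TCP orientation; "contact_force": force on the tool from outside, world axes, zero at the start; "moment": the same for the moment, N m; "gripper_width": finger opening in m; "grasp_force": force on a finger pad.
Only numpy, scipy, OpenCV 4.12 (cv2) and the standard library are available. Lean on these libraries where they do the work, as an engineer would, in place of code of your own. Each camera call takes 0.05 s, during which the arm holds its last target. There are 200 camera calls.

## Working session

There is one attempt and no reset: what is moved stays moved. The work goes in short steps, each a Python script; the robot and the scene stay as the last script left them, time stands still between calls to the robot, and variables do not carry over. Pictures are saved under pics/ and viewed, at most 10 in all, crops included, and the job is handed in when it is done.

```bash
mkdir -p pics; ls
cat > h.py <<'E'
import numpy as np, cv2
from scipy.spatial.transform import Rotation as R
from cell import manip, inverse_kinematics, cams, order
def cloud(c):
    K=np.array(c["intrinsics"]);z=c["z_map"];v,u=np.mgrid[:z.shape[0],:z.shape[1]]
    P=np.stack([(u-K[0,2])/K[0,0]*z,(v-K[1,2])/K[1,1]*z,z],-1)
    o=np.array(c["orientation"]); M=o if o.shape==(3,3) else R.from_rotvec(o).as_matrix()
    W=P@M.T+np.array(c["position"]); W[z==0]=np.nan
    return W
E
python3 - <<'E'
from h import *
import pickle
for n in("scene","side"):
    c=cams.capture(n);cv2.imwrite(f"pics/{n}0.png",c["image"]);pickle.dump(c,open(f"{n}0.pkl","wb"));print(n,c["position"],c["orientation"],c["intrinsics"])
s=manip.state();print(s["clock"],s["tool_pos"],s["tcp_rot"])
E
```

```text
pics
scene [ 1.09621354 -0.34087578  0.94672198] [-2.25615579 -1.11840406  0.3991442 ] [[497.08821466   0.         281.10339592]
 [  0.         497.08821466 216.23512545]
 [  0.           0.           1.        ]]
side [ 0.50775874 -0.89887549  0.78865122] [-2.18094797  0.05567423 -0.05815673] [[511.01506181   0.         274.37509128]
 [  0.         511.01506181 215.11573545]
 [  0.           0.           1.        ]]
0.1 [0.2023873  0.64330087 0.23752307] [-4.76843017e-01 -3.10485301e+00  3.02821514e-03]
```

View pics/scene0.png

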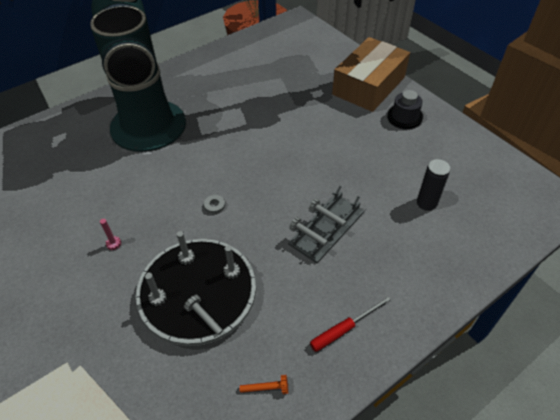

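View pics/side0.png

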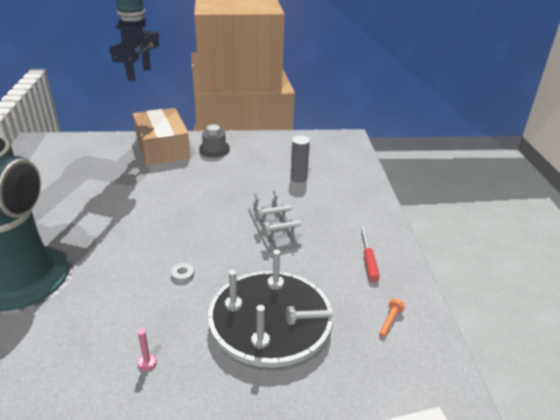

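Scene view: the tipped shaft lies on the platter with its gear at (193,303) and plain end at (220,331). The standing shafts are at (183,247), (231,262) and (152,290). The rest is near (325,222), and its far place at about (347,197) looks empty. The orange shaft at (265,386) and the pink one at (109,235) are look-alikes: wrong colour and on the bench, not the platter. Next I'll confirm with a crop and measure.

Run:
```python
from h import *
import pickle
c=pickle.load(open("scene0.pkl","rb"));im=c["image"]
a=cv2.resize(im[225:350,120:270],None,fx=2.6,fy=2.6,interpolation=cv2.INTER_CUBIC)
b=cv2.resize(im[175:275,270:380],None,fx=3.25,fy=3.25,interpolation=cv2.INTER_CUBIC)
o=np.zeros((330,760,3),np.uint8);o[:325,:390]=a[:325,:390];o[:325,395:395+357]=b[:,:357]
cv2.imwrite("pics/crop.png",o)
W=cloud(c)
z=W[...,2]
np.set_printoptions(precision=4,suppress=True)
print("bench z",np.nanmedian(z[340:360,250:300]),np.nanmedian(z[220:240,50:90]))
S=cloud(pickle.load(open("side0.pkl","rb")))
for n,X,(u0,u1,v0,v1) in(("scene",W,(120,270,225,350)),("side",S,(200,340,240,370))):
    P=X[v0:v1,u0:u1].reshape(-1,3);P=P[~np.isnan(P[:,0])]
    t=P[(abs(P[:,2]-.04)<.004)]
    (cx,cy),r=cv2.minEnclosingCircle(t[:,:2].astype(np.float32));print(n,"platter",cx,cy,r,np.median(t[:,2]))
    q=P[(P[:,2]>.048)&(P[:,2]<.14)&(np.hypot(P[:,0]-cx,P[:,1]-cy)<.14)]
    # clusters
    g=np.zeros((400,400),np.uint8);ij=((q[:,:2]-[cx,cy])*1000+200).astype(int);g[ij[:,1],ij[:,0]]=1
    g=cv2.dilate(g,np.ones((7,7)));k,l,_,_=cv2.connectedComponentsWithStats(g);lab=l[ij[:,1],ij[:,0]]
    for i in range(1,k):
        Q=q[lab==i]
        if len(Q)<20: continue
        m=Q.mean(0);d=np.linalg.svd(Q-m)[2][0];s=(Q-m)@d
        print(len(Q),m,"max z",Q[:,2].max(),"dir",d,"ends",m+d*s.min(),m+d*s.max())
for n,X,(u0,u1,v0,v1) in(("scene",W,(270,380,175,275)),("side",S,(240,310,180,250))):
    P=X[v0:v1,u0:u1].reshape(-1,3);P=P[~np.isnan(P[:,0])]
    for lo,hi in((.006,.014),(.053,.075)):
        q=P[(P[:,2]>lo)&(P[:,2]<hi)]; print(n,lo,len(q),q.mean(0),cv2.minAreaRect(q[:,:2].astype(np.float32)))
np.savez("cl.npz",W=W,S=S)
```

```text
bench z -0.00026721230080295477 -0.0005523790475684409
scene platter 0.5620411038398743 -0.17014998197555542 0.1255306899547577 0.0394382121774699
291 [ 0.5421 -0.2477  0.0811] max z 0.13442547298410767 dir [ 0.0076  0.0012 -1.    ] ends [ 0.5417 -0.2478  0.1344] [ 0.5423 -0.2477  0.0481]
394 [ 0.6318 -0.1953  0.059 ] max z 0.07512834754377495 dir [ 0.9725  0.1517 -0.1766] ends [ 0.5948 -0.2011  0.0658] [ 0.684  -0.1872  0.0496]
258 [ 0.4915 -0.1503  0.0829] max z 0.13293487294211837 dir [ 0.0149 -0.0082 -0.9999] ends [ 0.4908 -0.1499  0.1331] [ 0.492  -0.1506  0.048 ]
261 [ 0.5809 -0.0921  0.0813] max z 0.1319839060308602 dir [-0.0003 -0.0067 -1.    ] ends [ 0.5809 -0.0917  0.132 ] [ 0.5809 -0.0923  0.048 ]
side platter 0.5611459016799927 -0.17033936083316803 0.12651704251766205 0.0397234159592762
370 [ 0.5368 -0.2508  0.0823] max z 0.13212761728383893 dir [0.0111 0.0065 0.9999] ends [ 0.5364 -0.2511  0.048 ] [ 0.5373 -0.2505  0.1321]
373 [ 0.6266 -0.198   0.0587] max z 0.07599515964754966 dir [ 0.9755  0.1609 -0.1501] ends [ 0.5938 -0.2034  0.0637] [ 0.6824 -0.1888  0.0501]
333 [ 0
[... 156 characters left out ...]
  0.0829] max z 0.13180991070074688 dir [ 0.0003 -0.0043 -1.    ] ends [ 0.5754 -0.0939  0.1318] [ 0.5754 -0.0942  0.048 ]
scene 0.006 1410 [0.5967 0.1613 0.0097] ((0.5699101686477661, 0.18512333929538727), (0.1704656183719635, 0.25510185956954956), 46.17433547973633)
scene 0.053 653 [0.5926 0.1338 0.0605] ((0.5909708142280579, 0.16641494631767273), (0.09178329259157181, 0.1734190285205841), 13.243292808532715)
side 0.006 811 [0.5905 0.1518 0.0099] ((0.598928689956665, 0.23493346571922302), (0.3373767137527466, 0.14585311710834503), 81.79342651367188)
side 0.053 479 [0.5895 0.1311 0.0601] ((0.5870687961578369, 0.16620273888111115), (0.09259844571352005, 0.1774505227804184), 14.0466947555542)
```

View pics/crop.png

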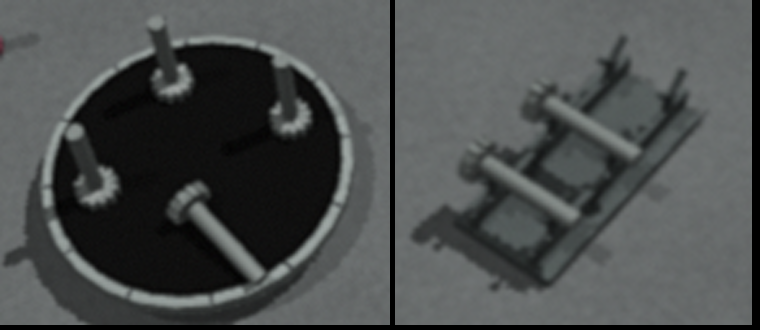

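The crop confirms it: the only bare-steel lying shaft is the one on the platter, and the empty place is the far one (+y end). I'll look from above at the rest first, then at the shaft.

```bash
cat >> h.py <<'E'
np.set_printoptions(precision=4,suppress=True)
def Rdown(yaw,tilt=0.0):
    "tool z down, y across the shaft of heading yaw; tilt leans the tool top towards +heading, z stays normal to the sloping shaft"
    d=np.array([np.cos(yaw)*np.cos(tilt),np.sin(yaw)*np.cos(tilt),-np.sin(tilt)])
    y=np.array([-np.sin(yaw),np.cos(yaw),0]); x=-d
    return np.column_stack([x,y,np.cross(x,y)])
def rv(M): return R.from_matrix(M).as_rotvec()
def wrist(name):
    s=manip.state();c=cams.capture("wrist");cv2.imwrite(f"pics/{name}.png",c["image"])
    K=np.array(c["intrinsics"]);T=np.array(c["T_tool_cam"]);M=R.from_rotvec(s["tcp_rot"]).as_matrix()
    z=c["z_map"];v,u=np.mgrid[:z.shape[0],:z.shape[1]]
    a=(u-K[0,2])/K[0,0];b=(v-K[1,2])/K[1,1];r=np.hypot(a,b)+1e-9;t=np.tan(np.minimum(r,1.5))
    P=np.stack([a/r*t*z,b/r*t*z,z],-1);P[(z==0)|(r>1.4)]=np.nan
    W=(P@T[:3,:3].T+T[:3,3])@M.T+np.array(s["tool_pos"])
    np.savez(name+".npz",W=W,im=c["image"],K=K,T=T,M=M,p=s["tool_pos"]);return W
E
python3 - <<'E'
from h import *
# check reach of the whole plan, keeping sense of the y axis
for p,y,t in(([.59,.166,.28],.2,0),([.635,-.196,.25],.155,0),([.635,-.196,.044],.155,.12),([.58,.23,.06],.24,0)):
    print(p,inverse_kinematics(p,rv(Rdown(y,t))))
p=[.57,.166,.30]
manip.move_pose(p,rv(Rdown(.2)));W=wrist("wr");
manip.move_pose([.635,-.196,.25],rv(Rdown(.155)));manip.dwell(.2);W2=wrist("wt")
print(manip.state()["clock"],manip.state()["tool_pos"],np.load("wt.npz")["T"],np.load("wt.npz")["K"])
for n in("wr","wt"):print(n,np.isfinite(np.load(n+".npz")["W"]).mean())
cv2.imwrite("pics/w2.png",np.hstack([cv2.resize(cv2.imread(f"pics/{n}.png"),(400,300)) for n in("wr","wt")]))
E
```

```text
[0.59, 0.166, 0.28] [ 0.2336  0.1247  1.6927 -0.      1.3242 -1.5372]
[0.635, -0.196, 0.25] [-0.3369  0.238   1.6152  0.      1.2884 -2.0627]
[0.635, -0.196, 0.044] [-0.3094  0.4804  1.6972 -0.0611  1.0722 -2.0031]
[0.58, 0.23, 0.06] [ 0.3376  0.3329  1.8695 -0.      0.9392 -1.4732]
3.95 [ 0.6353 -0.1948  0.2504] [[-0.0008 -0.9638 -0.2667  0.0682]
 [ 1.     -0.0008 -0.0001  0.0003]
 [-0.0001 -0.2667  0.9638 -0.1437]
 [ 0.      0.      0.      1.    ]] [[325.1923   0.     272.5545]
 [  0.     325.1923 208.6312]
 [  0.       0.       1.    ]]
wr 0.9621045918367347
wt 0.9619812925170068
```

View pics/w2.png

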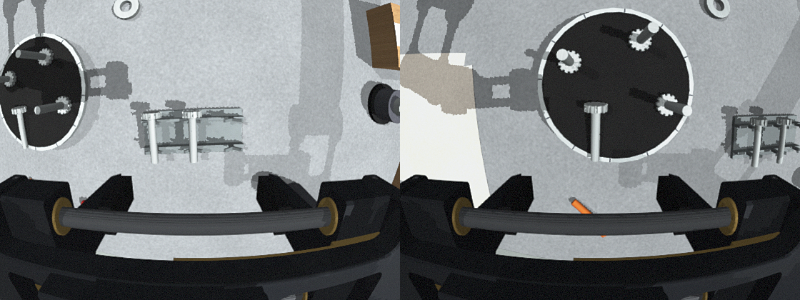

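Wrist views, pasted side by side at 400 px each: the left one shows the stored shafts at (154,135) and (193,135), gears up, with the empty place to their right at about (232,135). The right one shows the tipped shaft from its gear (597,105) to its plain end (596,160). I'll fit cylinder axes to the depth points.

```bash
cat >> h.py <<'E'
from scipy.optimize import least_squares
def axisfit(P,g,q,r=.007):
    "fit cylinder axis of radius r to cloud P between rough gear g and plain end q; returns points of axis, direction, extents of all near points"
    g,q=np.array(g,float),np.array(q,float);P=P.reshape(-1,3);P=P[np.isfinite(P[:,0])]
    for it in range(4):
        d=(q-g)/np.linalg.norm(q-g);m=(g+q)/2;s=(P-m)@d;rad=np.linalg.norm(P-m-s[:,None]*d,axis=1)
        Q=P[(s>-.028)&(s<.036)&(rad<(.014 if it==0 else .0105))]
        Q=Q[(Q-m-((Q-m)@d)[:,None]*d)[:,2]>0.0]
        a=np.cross([0,0,1],d);a/=np.linalg.norm(a);b=np.cross(d,a)
        def f(p):
            m2=m+a*p[0]+b*p[1];d2=d+a*p[2]+b*p[3];d2/=np.linalg.norm(d2);v=Q-m2
            return np.linalg.norm(v-(v@d2)[:,None]*d2,axis=1)-r
        o=least_squares(f,np.zeros(4),loss="soft_l1",f_scale=.001);p=o.x
        m=m+a*p[0]+b*p[1];d=d+a*p[2]+b*p[3];d/=np.linalg.norm(d)
        s=(P-m)@d;rad=np.linalg.norm(P-m-s[:,None]*d,axis=1)
        e=s[(rad<.0085)&(abs(s)<.07)&((P-m-s[:,None]*d)[:,2]>.003)];gg=s[(rad>.0115)&(rad<.018)&(s<-.02)&(s>-.07)&((P-m)[:,2]>.005)]
        end=np.percentile(e,99.7);gr=np.percentile(gg,[3,97]) if len(gg) else [np.nan]*2
        o_=m+d*(end-.045); g,q=o_-.045*d,o_+.045*d
    return o_,d,end,gr,len(Q),np.std(f(p))
E
python3 - <<'E'
from h import *
L={n:np.load(n+".npz")["W"] for n in("wr","wt")};C=np.load("cl.npz");L["scene"]=C["W"];L["side"]=C["S"]
def show(t,n,g,q):
    try:
        o,d,e,gr,k,s=axisfit(L[n],g,q);print(t,n,"origin",o,"dir",d,"yaw",np.arctan2(d[1],d[0]),"pitch",np.degrees(np.arcsin(d[2])),"gear rel origin",np.array(gr)-(e-.045),k,s)
    except Exception as x: print(t,n,x)
for n in L: show("tipped",n,[.596,-.2,.057],[.684,-.186,.046])
# stored shafts: rough from wr heights >.05
for n in("wr","scene","side"):
    P=L[n].reshape(-1,3);P=P[np.isfinite(P[:,0])]
    q=P[(P[:,2]>.052)&(P[:,2]<.085)&(abs(P[:,0]-.59)<.09)&(P[:,1]>.05)&(P[:,1]<.28)]
    ij=((q[:,:2]-[.59,.166])*1000+200).astype(int);g=np.zeros((400,400),np.uint8);g[ij[:,1],ij[:,0]]=1
    g=cv2.dilate(g,np.ones((5,5)));k,l,_,_=cv2.connectedComponentsWithStats(g);lab=l[ij[:,1],ij[:,0]]
    for i in range(1,k):
        Q=q[lab==i]
        if len(Q)<25: continue
        m=Q.mean(0);d=np.linalg.svd((Q-m)[:,:2],full_matrices=False)[2][0];d=np.append(d*np.sign(d[0]),0);s=(Q-m)@d
        print(n,len(Q),m,d,s.min(),s.max())
        if s.max()-s.min()>.07:
            c=m.copy();c[2]=.055;show("stored",n,c+d*s.min(),c+d*s.max())
E
```

```text
tipped wr origin [ 0.6352 -0.1936  0.0495] dir [ 0.9828  0.1367 -0.1241] yaw 0.13819821798385176 pitch -7.128581770354625 gear rel origin [-0.0435 -0.0339] 296 0.0009093420478971537
tipped wt origin [ 0.6362 -0.1936  0.0495] dir [ 0.9812  0.142  -0.131 ] yaw 0.14368033020202062 pitch -7.524811311898669 gear rel origin [-0.0441 -0.0343] 723 0.0005421565999800483
tipped scene origin [ 0.6391 -0.1929  0.0515] dir [ 0.9825  0.1328 -0.1306] yaw 0.13434507729838244 pitch -7.504113466641492 gear rel origin [-0.0453 -0.0349] 214 0.0014011984207634332
tipped side origin [ 0.6372 -0.1926  0.0518] dir [ 0.979   0.1519 -0.1357] yaw 0.1538767361486633 pitch -7.8009385641500755 gear rel origin [-0.0453 -0.035 ] 181 0.0014645022502399955
wr 1061 [0.5963 0.0984 0.0592] [0.9745 0.2242 0.    ] -0.038198183009709424 0.05192004408023142
stored wr origin [0.6029 0.0989 0.0524] dir [ 0.9704  0.2414 -0.0021] yaw 0.24376701726509972 pitch -0.11859535716223452 gear rel origin [-0.0447 -0.0344] 571 0.0007540237430355655
wr 1059 [0.5814 0.1653 0.059 ] [0.9716 0.2365 0.    ] -0.03787461911524828 0.0515691954235
[... 976 characters left out ...]
1673 0.0549] dir [0.9714 0.2374 0.0103] yaw 0.23966299287014584 pitch 0.5906500495173764 gear rel origin [-0.0448 -0.0336] 147 0.0016495353331314345
side 243 [0.5975 0.0934 0.0601] [0.9656 0.2602 0.    ] -0.038598413509771085 0.053935062149835136
stored side origin [0.6048 0.0992 0.0546] dir [ 0.9718  0.2358 -0.0074] yaw 0.2380455902941349 pitch -0.4258698729794777 gear rel origin [-0.0465 -0.0361] 117 0.001644557521889662
side 216 [0.5826 0.1608 0.0602] [0.9645 0.2641 0.    ] -0.03912249525209833 0.051984561347884164
stored side origin [0.5879 0.1669 0.0546] dir [0.9776 0.2104 0.0026] yaw 0.2120307077474872 pitch 0.14638071597790098 gear rel origin [-0.0453 -0.0338] 101 0.001689905695303056
```

```bash
cat > plan.py <<'E'
from h import *
O=np.array([.6368,-.1935,.052]);YAW,TILT=.143,.126
Mg=Rdown(YAW,TILT);D=-Mg[:,0];U=-Mg[:,2]
S=-.005;Cg=O+S*D                      # grip centre on the axis
h=(Cg[2]-.0437)/U[2]; TCPg=Cg-h*U     # shaft axis lies h behind the TCP
E
python3 - <<'E'
from plan import *
print(TCPg,h)
manip.set_gripper(.05,force=3)
manip.move_pose(TCPg+.12*U,rv(Mg))
manip.move_linear(TCPg+.03*U,rate=.12)
manip.dwell(.2);s=manip.state();print(s["clock"],s["tool_pos"]-TCPg-.03*U,s["gripper_width"],s["contact_force"])
W=wrist("wc")
o,d,e,gr,k,sd=axisfit(W,O-.045*D,O+.045*D);print("tipped",o,d,np.arctan2(d[1],d[0]),np.array(gr)-(e-.045),k,sd)
E
```

```text
[ 0.6308 -0.1944  0.0437] 0.00899967933289766
6.2 [ 0.0009 -0.0002  0.0012] 0.04957182861542522 [-0.3138  0.015  -0.5547]
tipped [ 0.6187 -0.1961  0.052 ] [ 0.9814  0.142  -0.1294] 0.14374354151843272 [-0.0261 -0.0202] 2236 0.0007318268322157597
```

View pics/wc.png

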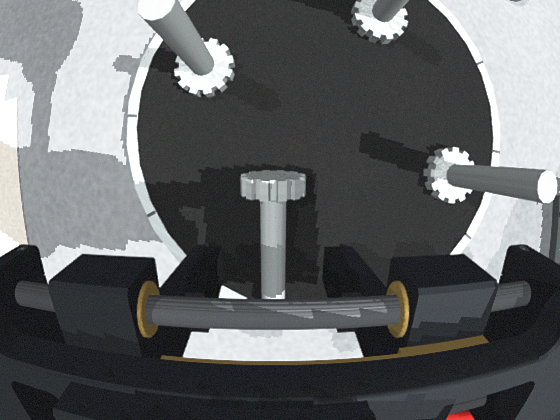

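The close view has the shaft centred between the fingers (column 272, gear at (272,186)), and the standing shafts are clear of the gripper. Descending to grip.

Run:
```python
from plan import *
def rep(t):
    s=manip.state();print(t,s["clock"],s["tool_pos"],s["gripper_width"],s["grasp_force"],s["contact_force"])
manip.move_linear(TCPg-[0.0008,0,.0007],rate=.05);rep("down")
for w in(.03,.022,.018,.016): manip.set_gripper(w,force=3)
rep("near")
manip.set_gripper(.0,force=3);manip.dwell(.2);rep("touch")
manip.set_gripper(.0,force=30);manip.dwell(.3);rep("grip")
c=cams.capture("side");cv2.imwrite("pics/s_grip.png",c["image"])
```

```text
down 7.0167 [ 0.6301 -0.1944  0.0429] 0.04986303738363614 0.0 [-0.7938 -0.3411  0.1481]
near 8.35 [ 0.6299 -0.1944  0.043 ] 0.01614286842984365 0.0 [ 0.1993  0.1298 -0.0067]
touch 8.7667 [ 0.63   -0.1944  0.043 ] 0.013735805772232096 3.000025190412998 [ 0.2318  0.3591 -0.557 ]
grip 9.2833 [ 0.63   -0.1944  0.043 ] 0.012974185482206307 30.000046491622925 [ 0.0817  0.6858 -0.0733]
```

Run:
```python
from plan import *
def rep(t):
    s=manip.state();print(t,s["clock"],s["tool_pos"],s["gripper_width"],s["grasp_force"],s["contact_force"])
p=np.array(manip.state()["tool_pos"])
manip.move_linear(p+[0,0,.02],rate=.03);rep("up")
manip.move_linear(p+[0,0,.20],rate=.12);manip.dwell(.2);rep("high")
S=[]
for i in range(2):
    c=cams.capture("scene");S.append(cloud(c));
    P=S[-1].reshape(-1,3);P=P[np.isfinite(P[:,0])];q=P[(P[:,2]>.09)&(P[:,2]<.134)&(np.hypot(P[:,0]-.5615,P[:,1]+.17)<.11)]
    for g in([.542,-.2477],[.4915,-.15],[.581,-.092]):
        m=q[np.hypot(*(q[:,:2]-g).T)<.025];print(i,len(m),m.mean(0)-[*g,0] if len(m) else None)
    manip.dwell(.4)
im=c["image"];cs=cams.capture("side")["image"];cv2.imwrite("pics/lift.png",np.hstack([cv2.resize(im,(400,300)),cv2.resize(cs,(400,300))]))
# held pose in tool frame
for n,W in(("scene",S[-1]),("side",cloud(cams.capture("side")))):
    s=manip.state();M=R.from_rotvec(s["tcp_rot"]).as_matrix();t=np.array(s["tool_pos"])
    c0=t-M[:,2]*h+.005*D
    try:
        o,d,e,gr,k,sd=axisfit(W,c0-.045*D,c0+.045*D);print(n,"in tool o",M.T@(o-t),"d",M.T@d,np.array(gr)-(e-.045),k,sd)
    except Exception as x: print(n,x)
```

```text
up 10.15 [ 0.6299 -0.1943  0.063 ] 0.012819456464889804 29.999822974205017 [-0.3762  0.1601 -1.3523]
high 12.0 [ 0.6298 -0.1943  0.2423] 0.012631911368320804 29.9998140335083 [ 0.5283  0.1705 -2.3672]
0 5 [-0.0002 -0.0051  0.0925]
0 0 None
0 101 [-0.0003  0.0001  0.116 ]
1 3 [-0.0005 -0.0055  0.0945]
1 0 None
1 102 [-0.0003  0.0002  0.1157]
scene in tool o [-0.0082  0.001  -0.0099] d [-0.9995 -0.0317  0.0081] [nan nan] 171 0.0011030669569721005
side in tool o [ 0.0504  0.0002 -0.0096] d [-0.9998  0.0218  0.0006] [nan nan] 62 0.001762476265937126
```

View pics/lift.png

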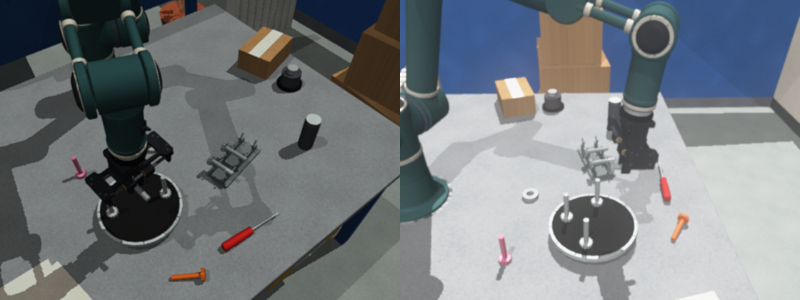

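Lifted cleanly: the platter is empty of the tipped shaft, the three standing shafts are unmoved, and the shaft is held along the tool's x. Moving above the empty place for a close look.

Run:
```python
from plan import *
T=np.array([.572,.235,.055]);M=Rdown(.235);ot=Mg.T@(O-np.array([.630,-.1944,.043]));print("o tool",ot)
tcp=T-M@ot;print("target tcp",tcp)
manip.move_pose(tcp+[0,0,.13],rv(M));manip.dwell(.3)
s=manip.state();print(s["clock"],s["tool_pos"]-tcp,s["gripper_width"])
W=wrist("wp");t=np.array(s["tool_pos"]);Ma=R.from_rotvec(s["tcp_rot"]).as_matrix();c=t+Ma@ot;D2=-Ma[:,0]
P=W.reshape(-1,3);P=P[np.isfinite(P[:,0])];L=(P-t)@Ma
q=L[(abs(L[:,1])<.02)&(L[:,2]>-.035)&(L[:,2]<.02)&(L[:,0]>.0)&(L[:,0]<.06)];print(len(q),q.min(0),q.max(0))
g=q[np.hypot(q[:,1],q[:,2]-ot[2])>.012];print("gear x",np.percentile(g[:,0],[2,98]))
a=q[(q[:,0]<np.percentile(g[:,0],2)-.002)&(np.hypot(q[:,1],q[:,2]-ot[2])<.011)]
def f(p): return np.hypot(a[:,1]-p[0]-p[1]*(a[:,0]-.02),a[:,2]-p[2]-p[3]*(a[:,0]-.02))-.007
o=least_squares(f,[0,0,ot[2],0],loss="soft_l1",f_scale=.001);print("axis y0,dy,z0,dz",o.x,len(a),np.std(f(o.x)), "x",a[:,0].min(),a[:,0].max())
q=P[(P[:,2]>.048)&(P[:,2]<.07)&(P[:,1]>.205)&(P[:,1]<.27)&(abs(P[:,0]-.57)<.06)]
ij=((q[:,:2]-[.57,.235])*2000+200).astype(int);k=np.zeros((400,400),np.uint8);k[ij[:,1],ij[:,0]]=1
n,l,_,_=cv2.connectedComponentsWithStats(cv2.dilate(k,np.ones((5,5))));lab=l[ij[:,1],ij[:,0]]
for i in range(1,n):
    Q=q[lab==i]
    if len(Q)>15: print("post",len(Q),Q.mean(0),Q[:,2].max())
for g0,q0 in(([.543,.157,.055],[.631,.178,.055]),):
    print(axisfit(W,g0,q0))
```

```text
o tool [-0.0057 -0.0001 -0.0098]
target tcp [0.5665 0.2338 0.0452]
14.9083 [ 0.0004 -0.0007  0.1301] 0.012959284799979631
6899 [ 0.    -0.02  -0.035] [0.0392 0.02   0.0096]
gear x [0.0076 0.0388]
axis y0,dy,z0,dz [ 0.0004  0.0142 -0.0074  0.0042] 367 0.001478573465045347 x 2.5569465967499946e-05 0.00559468550226749
post 93 [0.5481 0.2179 0.053 ] 0.05745053654368243
post 20 [0.5997 0.2256 0.0552] 0.057094376744621506
post 93 [0.5427 0.2395 0.0532] 0.05761148085098092
post 29 [0.5923 0.2553 0.0554] 0.05768805683756768
(array([0.5874, 0.1667, 0.0526]), array([0.9728, 0.2316, 0.0003]), np.float64(0.045000058288786074), array([-0.0443, -0.0345]), 1127, np.float64(0.0007203513115432747))
```

View pics/wp.png

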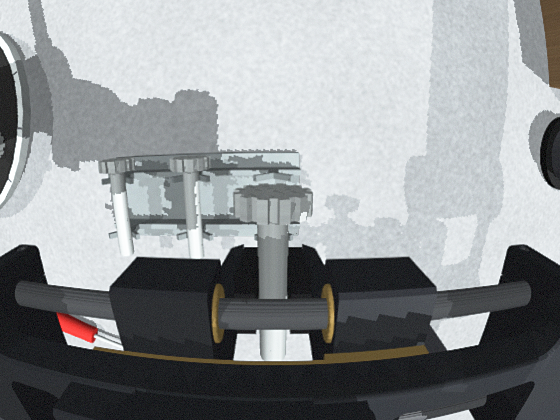

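The shaft is held straight along the tool, its gear at (272,195) pointing the same way as the stored gears at (117,162) and (190,162). The empty Vs lie below it. Lowering with force watch.

Run:
```python
from plan import *
tcp=np.array([.5665,.2342,.0452])
manip.move_linear(tcp+[0,0,.03],rate=.12);manip.move_linear(tcp+[0,0,.008],rate=.04);manip.dwell(.3)
f=lambda:np.mean([(manip.dwell(.03),manip.state()["contact_force"])[1] for _ in range(5)],0)
f0=f();print("f0",f0)
for dz in np.arange(.006,-.0041,-.001):
    manip.move_linear(tcp+[0,0,dz],rate=.02);F=f()-f0;print(round(dz,4),F,manip.state()["tool_pos"][2])
    if F[2]>1.8: break
print(manip.state()["clock"])
```

```text
f0 [-0.1301  0.02   -1.8177]
0.006 [-0.1947  0.3571  0.0703] 0.05114111368964612
0.005 [ 0.0765 -0.1851 -0.3396] 0.05020333648133708
0.004 [0.0432 0.3767 0.6034] 0.04919615454964429
0.003 [ 0.2027 -0.6018  0.6491] 0.048214242247722874
0.002 [-0.1249  0.1156  0.3406] 0.04719929596278231
0.001 [ 0.1944 -0.1962  0.2451] 0.046184780237332176
0.0 [-0.3185 -1.5563  3.7108] 0.04557224120065173
20.025
```

Run:
```python
from plan import *
tcp=np.array([.5665,.2342,.0452])
def rep(t):
    s=manip.state();print(t,s["clock"],s["tool_pos"],s["gripper_width"],s["contact_force"])
manip.set_gripper(0,force=5);manip.dwell(.2);rep("soft")
manip.move_linear(tcp-[0,0,.0005],rate=.02);manip.dwell(.2);rep("down")
for w in(.015,.017,.02,.026,.034): manip.set_gripper(w,force=5)
rep("open")
manip.move_linear(tcp+[0,0,.05],rate=.06);manip.move_linear(tcp+[0,0,.16],rate=.15)
manip.move_pose([.45,.30,.35],rv(Rdown(.235)));manip.dwell(.2);rep("away")
L=[]
for n in("scene","side"):
    c=cams.capture(n);L.append(cv2.resize(c["image"],(400,300)));W=cloud(c)
    for g in([.605,.0992],[.588,.167],[.572,.235]):
        g=np.array([*g,.055]);d=np.array([.972,.235,0])
        o,dd,e,gr,k,sd=axisfit(W,g-.045*d,g+.045*d);print(n,o,dd,np.array(gr)-(e-.045),k)
    P=W.reshape(-1,3);P=P[np.isfinite(P[:,0])];q=P[(P[:,2]>.06)&(P[:,2]<.136)]
    for g in([.542,-.2477],[.4915,-.15],[.581,-.092]):
        m=q[np.hypot(*(q[:,:2]-g).T)<.025];print(n,len(m),m.mean(0) if len(m) else None)
cv2.imwrite("pics/end.png",np.hstack(L))
```

```text
soft 20.4417 [0.5668 0.2342 0.0455] 0.0136958523119101 [-0.3668 -1.6999  3.6787]
down 20.8917 [0.5668 0.234  0.0449] 0.013658785826596962 [ 1.009  -5.2221  4.3228]
open 22.25 [0.5665 0.2342 0.0447] 0.03406242041228551 [ 0.0721  0.6709 -0.0539]
away 25.1333 [0.4502 0.2991 0.3475] 0.034080394359284394 [-0.4501 -0.0218 -0.1603]
scene [0.6065 0.0994 0.0545] [ 0.9704  0.2412 -0.0102] [-0.0453 -0.0328] 155
scene [0.5901 0.1676 0.0544] [ 0.9688  0.2479 -0.0021] [-0.0447 -0.0338] 156
scene [0.5747 0.235  0.0547] [ 0.9711  0.2387 -0.0018] [-0.0441 -0.0265] 132
scene 173 [ 0.5425 -0.2479  0.1018]
scene 164 [ 0.4915 -0.1502  0.1011]
scene 155 [ 0.5812 -0.092   0.1014]
side [0.6038 0.0997 0.0546] [ 0.9756  0.2194 -0.0062] [-0.0449 -0.0349] 114
side [0.5877 0.1676 0.0546] [ 0.9841  0.1774 -0.0004] [-0.0447 -0.0328] 106
side [0.5732 0.2359 0.0544] [ 0.9732  0.2299 -0.0045] [-0.0455 -0.0353] 95
side 234 [ 0.5371 -0.2509  0.1013]
side 215 [ 0.4862 -0.1532  0.0988]
side 196 [ 0.5754 -0.0942  0.1   ]
```

View pics/end.png

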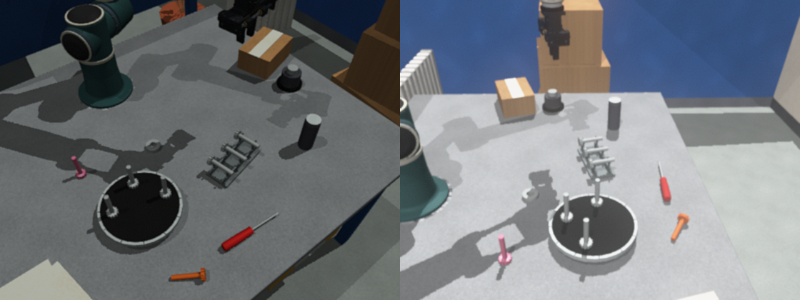

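All three shafts lie level in the rest with their gears at the same end, near (235,155) in the left image. The standing shafts and everything else are unmoved.

```bash
python3 -c "
from cell import order
print(order.close_job())"
```

```text
the job is handed in; nothing more can be done
None
```

The tipped shaft now lies level in the rest's empty place with its gear at the same end as the other two; the last images showed the standing shafts, stored shafts and other things unmoved, and I handed the job in at about 25 s of the 45 s allowed.

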